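# Flip the refill marker of the yellow-lidded spice jar

### The arm

A 6-joint arm with a two-finger parallel gripper is mounted at the origin on a cart in front of the work surface, level with it; the furniture and walls round the work are solid. World frame = base frame: x ahead of the robot, y to its left, z up, the work surface at z = 0. Lengths are in mm, angles in rad, forces in N, time in s.
With the tool pointing down it reaches from about 275 to 1000 mm from the base axis. Payload 8.4 kg.
Tool frame: the origin (TCP) lies at the very end of the fingers, on their centre line; the grasp point (between the pads) lies 19 mm behind it; z points along the fingers, y is the line along which they close (so a half turn about z gives the same grasp; the last joint's range is limited). The gripper opens to 85 mm and grips with 20 to 120 N. Pads are 22 mm wide; open, the fingers measure 114 mm over their backs; the gripper's body (76 mm by 85 mm) begins 54 mm behind the grasp point. The pads swing forward as they close: fully open they stand 13 mm farther back than shut.
Start: joints at [1.104, 0.353, 1.633, -0, 1.155, -0.002], TCP at [280.151, 558.697, 209.381] pointing down, gripper open.
Joint ranges: [-2.63, 2.63], [-0.92, 2.1], [0.06, 2.66], [-1.3, 4.44], [0, 2.69], [-3.02, 3.02]. Speed limits (rad/s): [2.22, 2.22, 2.79, 3.14, 3.14, 3.14].

### API

Orientations are given as [roll, pitch, yaw] about the fixed x, y, z axes, in that order (R = Rz(yaw) Ry(pitch) Rx(roll)).
In Python, from rig import sensors, grab_frame, camera_params, order gives the robot as it stands. The module is installed in compiled form; this text tells all that it offers.
- The arm moves only by the tool move_arm, never from a script. Its argument "motion" is a list of rows, each a list of 7 numbers: the turn, a rotation vector about the tool's x, y, z in parts of the range, where 1.0 means pi rad, then the shift along the tool's x, y, z in parts of the range, where 1.0 means 0.75 m, then the finger opening in m, from 0 to 0.0854. A call has 1 to 8 rows; each row is the pose to reach, as a shift and turn from the pose commanded when the call began, along the tool's axes at that moment; what a row does not reach only later rows make up. A row lasts 1/8 s, in which the tool goes at most 62.5 mm and 10.7 degrees, less where a joint would pass 70% of its speed; a pose out of reach is approached as far as the arm can. No shift or turn number may pass 1 either way. A call with a gripper value outside its range is refused whole. The fingers move at their own pace and stop on an object; "grip_force" is the grip in N (left out, the last holds). Time passes only in rows, so rows that repeat a pose let the fingers close. It gives the time, the measured TCP pose, the force, the opening and the grip force at its end, in the units of the state.
- sensors.sense(): the state, without advancing time (a new reading comes with each control period).
- grab_frame(name): name is "side" or "top"; returns (picture, depth): 384x512x3 uint8, red, green, blue; 384x512 float32, mm along the optical axis (not along the pixel's ray), 0 where there is no reading.
- camera_params(name): a dict with "camera_matrix" (3x3 intrinsics, pixels), "world_from_camera" (4x4, takes a point from camera to world coordinates). Camera axes: x right, y down, z forward; pixel columns grow to the right and rows downward; lengths in mm; the calibration is good to about 2 mm. A picture is of the moment at which its call begins. camera_params takes no time and is no camera call.
- order.sign_off(): hands the job in; it is judged then, once.
The state is a dict: "clock": time; "qpos": joint angles; "qvel": joint speeds; "joint_efforts": joint torques, N m; "eef_pos": TCP position; "tcp_rot": TCP orientation; "contact_force": force on the tool from outside, world axes, zero at the start; "wrist_torque": the same for the moment, N m; "opening": opening from 0.0 (shut) to 1.0 (fully open); "grasp_force": force on a finger pad.
Only numpy, scipy, OpenCV 4.12 (cv2) and the standard library are available. Lean on these libraries where they do the work, as an engineer would, in place of code of your own. Each camera call takes 0.05 s, during which the arm holds its last target. There are 200 camera calls.

### The job

The spice jar with the yellow lid has just been refilled: flip the status paddle of the marker right in front of it over its pivot, from red side up to green side up, until it lies fully down on the other side. Only push it with the fingertips: pressing down its black tail raises the paddle, then push it on over; do not pinch the paddle between the fingers. Leave the other jar's paddle showing red as it is, and do not shift or lift any of the jars, bottles and tools standing about.

Things in the scene. Friction and masses are not known exactly. Their poses are not given: they have to be found in the camera images.
- yellow_jar: THE REFILLED JAR: spice jar with a yellow lid, 45 mm wide, 100 mm tall; loose; origin under its centre. It stands about 125 mm behind (+x side of) one of the two markers; which one varies
- white_jar: spice jar with a white lid, 47 mm wide, 98 mm tall; loose; origin under its centre. It stands about 125 mm behind the other marker
- marker_left: the left (+y) flip marker's stand, fixed to the counter: grey base plate 130 (x) x 100 (y) x 10 mm and two dark cheeks at x = +-54 mm (10 mm thick, 20 mm wide, top 90 mm above the counter) that carry the pivot. Origin: centre of the underside, on the counter; x axis along the pivot, away from the robot at yaw 0, y to the left
- paddle_left (a joint): angle of the left paddle: 0 = lies level to the marker's +y side, red up; 1.571 = upright; 3.142 = level to the -y side, green up. Hard stops at 0 and 3.142; starts between 0 and 0.3. Friction hinge (0.05 N m), no spring: it stays at any angle. Paddle: white frame 90 mm (along the pivot) wide, 6 mm thick, free edge 90 mm from the pivot; hub 12 mm thick
- pivot_left (a point): middle of the left marker's pivot axis, 80 mm above the counter; axes as the marker's. Inside each cheek a stop bar, 48 mm long in y, lies under the pivot (top 76 mm above the counter, inner side at x = +-36 mm): the 72 mm between the two bars are free down to the base plate
- edge_left (a point): middle of the free edge of the left paddle, 90 mm from the pivot, mid-thickness; turns with the paddle: x axis along the pivot, y from pivot to edge, z out of the red face. Each face is a plate 76x68 mm, 15 to 83 mm from the pivot, 1.2 mm proud of the frame
- tail_left (a point): near the tip of the left paddle's black tail, 42 mm from the pivot, mid-thickness; axes as edge_left. The tail lies in line with the paddle on the other side of the pivot: 26 mm wide, 6 mm thick (7 at the tip), 43.5 mm long from the pivot; pressed down, it raises the paddle
- marker_right: the right (-y) flip marker's stand, fixed to the counter: grey base plate 130 (x) x 100 (y) x 10 mm and two dark cheeks at x = +-54 mm (10 mm thick, 20 mm wide, top 90 mm above the counter) that carry the pivot. Origin: centre of the underside, on the counter; x axis along the pivot, away from the robot at yaw 0, y to the left
- paddle_right (a joint): angle of the right paddle: 0 = lies level to the marker's +y side, red up; 1.571 = upright; 3.142 = level to the -y side, green up. Hard stops at 0 and 3.142; starts between 0 and 0.3. Friction hinge (0.05 N m), no spring: it stays at any angle. Paddle: white frame 90 mm (along the pivot) wide, 6 mm thick, free edge 90 mm from the pivot; hub 12 mm thick
- pivot_right (a point): middle of the right marker's pivot axis, 80 mm above the counter; axes as the marker's. Inside each cheek a stop bar, 48 mm long in y, lies under the pivot (top 76 mm above the counter, inner side at x = +-36 mm): the 72 mm between the two bars are free down to the base plate
- edge_right (a point): middle of the free edge of the right paddle, 90 mm from the pivot, mid-thickness; turns with the paddle: x axis along the pivot, y from pivot to edge, z out of the red face. Each face is a plate 76x68 mm, 15 to 83 mm from the pivot, 1.2 mm proud of the frame
- tail_right (a point): near the tip of the right paddle's black tail, 42 mm from the pivot, mid-thickness; axes as edge_right. The tail lies in line with the paddle on the other side of the pivot: 26 mm wide, 6 mm thick (7 at the tip), 43.5 mm long from the pivot; pressed down, it raises the paddle
- dish_soap: blue dish soap bottle, 47x68x193 mm, stands at the back; loose bystander; origin at the underside of its middle
- twist_timer: red and white twist timer, 68 mm wide, 56 mm tall, at the right side; loose bystander; origin at the underside of its middle
- peeler: white peeler, 170x25x18 mm, lying between the two markers; loose bystander; origin at the underside of its middle
- soda_can: orange drinks can, 66 mm wide, 115 mm tall, at the left edge; stands fixed; origin under its centre
- red_squeeze: red squeeze bottle with white nozzle, 61 mm wide, 217 mm tall, back right; stands fixed; a clear jug (135 mm tall, fixed) stands behind it; origin under its centre

How it is judged:
By the outcome, as a careful person would: the job done as asked, in the order asked, and still so for the second after the job is handed in, with the robot touching nothing.
It also fails if it takes over 45 s, if anything falls off the work surface, if the arm or the gripper's body presses on something with over 40 N, if the wrist force passes 120 N, or if a joint passes its speed limit or range.

## Working session

There is one attempt and no reset: what is moved stays moved. The work goes in short steps, Python scripts to look and compute and a tool call to move; the robot and the scene stay as the last step left them, time stands still between calls to the robot, and variables do not carry over. Pictures are saved under pics/ and viewed, at most 10 in all, crops included, and the job is handed in when it is done.

Besides the shell and the picture viewer there is one more tool, called after "Call:" by a JSON object that holds its "method" and its "body". move_arm: Moves the arm, as the interface text tells. Its arguments: {"type":"object","properties":{"motion":{"type":"array","items":{"type":"array","items":{"type":"number"}}},"grip_force":{"type":"number"}},"required":["motion"]}

```bash
mkdir -p pics
cat > h.py <<'E'
import numpy as np, cv2
from rig import sensors, grab_frame, camera_params, order
def P(name,d,u,v):
    c=camera_params(name);K=np.array(c["camera_matrix"]);T=np.array(c["world_from_camera"])
    u,v=np.broadcast_arrays(u,v);z=d[v,u].astype(float)
    p=np.stack([(u-K[0,2])/K[0,0]*z,(v-K[1,2])/K[1,1]*z,z,np.ones_like(z)],-1)
    return (p@T.T)[...,:3]
def snap(tag):
    for n in("top","side"):
        im,d=grab_frame(n);np.save(f"{tag}_{n}.npy",d);cv2.imwrite(f"pics/{tag}_{n}.png",im[...,::-1])
E
python3 - <<'E'
from h import *
snap("a")
for n in("top","side"):print(np.round(camera_params(n)["world_from_camera"],2))
s=sensors.sense();print(s)
a=[cv2.imread(f"pics/a_{n}.png") for n in("top","side")]
for n,i in zip(("top","side"),a): cv2.imwrite(f"pics/a2_{n}.png",cv2.resize(i,(800,600)))
E
```

```text
[[ 2.00000e-02 -1.00000e+00  6.00000e-02  4.85470e+02]
 [-1.00000e+00 -2.00000e-02 -1.00000e-02  1.04700e+01]
 [ 1.00000e-02 -6.00000e-02 -1.00000e+00  1.21645e+03]
 [ 0.00000e+00  0.00000e+00  0.00000e+00  1.00000e+00]]
[[-1.00000e+00  2.00000e-02  1.00000e-02  5.62500e+02]
 [ 0.00000e+00  5.10000e-01 -8.60000e-01  1.49842e+03]
 [-2.00000e-02 -8.60000e-01 -5.10000e-01  9.65940e+02]
 [ 0.00000e+00  0.00000e+00  0.00000e+00  1.00000e+00]]
{'clock': 0.1, 'qpos': array([ 1.10360670e+00,  3.53589542e-01,  1.63404913e+00,  6.45452042e-06,
        1.15520170e+00, -2.43852804e-03]), 'qvel': array([-0.00108476, -0.00019669, -0.0012356 ,  0.00061626,  0.00052294,
       -0.00017583]), 'joint_efforts': array([ 1.64195120e-03, -6.06359410e+01, -3.42816103e+01,  2.31384838e-04,
        3.94363436e-03,  1.09228245e-05]), 'eef_pos': array([279.94226842, 558.29689555, 208.73466852]), 'tcp_rot': array([-3.14034495e+00, -8.94441391e-06,  2.67683894e+00]), 'contact_force': array([-0.53567016,  0.05159161, -0.36526769]), 'wrist_torque': array([0.03752058, 0.07108876, 0.0115357 ]), 'grasp_force': 0.0, 'opening': 0.9975421706098201}
```

View pics/a2_top.png

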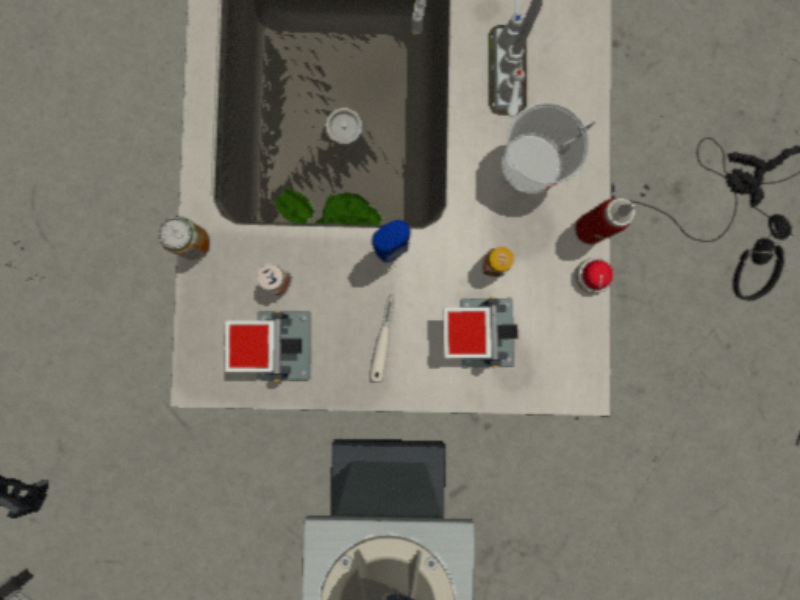

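View pics/a2_side.png

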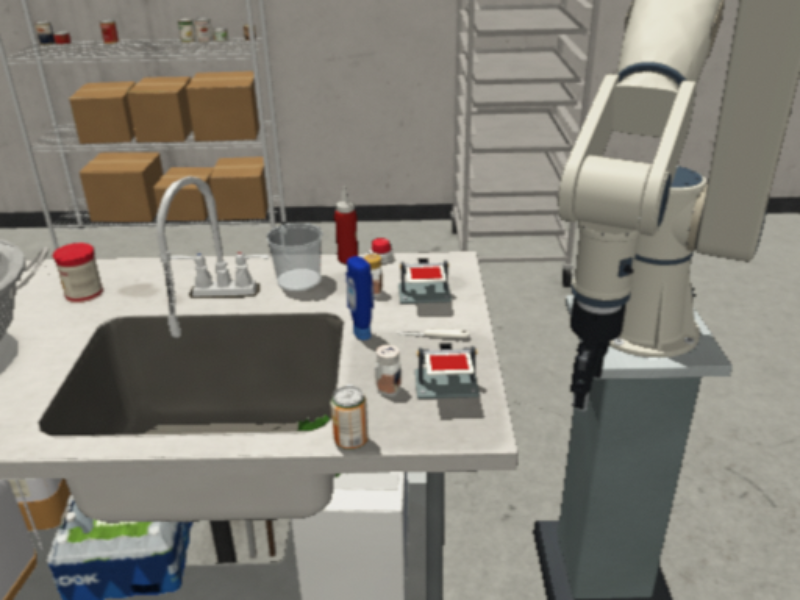

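The top view shows the yellow lid at (499,261), right behind the right marker at (487,333). The right marker's red paddle is at (469,332) and its tail at (507,332). The white-lid jar at (270,278) belongs to the left marker. The side view agrees.

Run:
```python
from h import *
d=np.load("a_top.npy");im=cv2.imread("pics/a_top.png")
for k,(u,v) in dict(edge=(447,333),redmid=(468,332),redR=(488,332),tail=(514,331),tail0=(503,332),ylid=(500,259),peelT=(390,300),peelB=(377,375),timer=(597,275),soap=(393,235),squeeze=(620,212)).items():
    print(k,P("top",d,round(u*.64),round(v*.64)).round(1))
V,U=np.mgrid[180:250,270:345]
p=P("top",d,U,V);b=im[180:250,270:345].astype(int)
red=(b[...,2]>150)&(b[...,1]<60)
q=p[red];c=q.mean(0);print("red",c,q.min(0),q.max(0));A=np.c_[q[:,:2]-c[:2],np.ones(len(q))];print("plane",np.linalg.lstsq(A,q[:,2],rcond=None)[0])
print("rect",cv2.minAreaRect(q[:,:2].astype(np.float32)))
tl=(b.max(-1)<60)&(p[...,2]>50)
dk=p[tl];print("dark",dk.min(0),dk.max(0))
for z0,z1 in((84,100),):
  m=dk[(dk[:,2]>z0)];print(m.round(0)[:40])
plate=(abs(p[...,2]-10)<6)&(b.max(-1)<170); r=p[plate];print("plate",r.min(0),r.max(0),np.percentile(r,[2,98],axis=0))
# side
ds=np.load("a_side.npy");ims=cv2.imread("pics/a_side.png").astype(int)
V,U=np.mgrid[160:200,245:300];b=ims[160:200,245:300];p=P("side",ds,U,V);red=(b[...,2]>150)&(b[...,1]<60);red&=(U>255);q=p[red];print("side red",q.mean(0),q.min(0),q.max(0))
o=cv2.resize(im[170:250,270:370],(800,640),interpolation=cv2.INTER_CUBIC)[:600];cv2.imwrite("pics/crop.png",o)
# arm clearance: gripper in top?
T=np.linalg.inv(np.array(camera_params("top")["world_from_camera"]));K=np.array(camera_params("top")["camera_matrix"]);x=K@(T@[280,558,209,1])[:3];print(x[:2]/x[2]/.64)
```

```text
edge [500.  -94.7  89.6]
redmid [ 503.6 -133.5   87.9]
redR [ 504.4 -167.3   84.6]
tail [ 505.5 -215.1   81.6]
tail0 [ 505.  -195.6   81.4]
ylid [ 631.3 -185.4   99.5]
peelT [561.5   5.5  -1.4]
peelB [419.3  28.8  18.1]
timer [ 612.2 -370.9   56.8]
soap [655.5   3.6 194.6]
squeeze [ 702.  -367.1  184.9]
red [ 502.29553499 -129.46214174   86.20214018] [ 467.06358895 -159.7329215    79.79827728] [537.69075889 -96.84198821  93.67055374]
plane [-5.22688492e-03  4.94271558e-02  8.62021402e+01]
rect ((502.2801818847656, -128.69448852539062), (69.43861389160156, 62.43022155761719), 1.2850213050842285)
dark [ 445.7897521  -218.39806106   51.9764688 ] [ 559.99890828 -162.91014085   91.50165772]
[[ 557. -167.   85.]
 [ 554. -166.   89.]
 [ 554. -169.   89.]
 [ 554. -171.   92.]
 [ 516. -214.   87.]
 [ 511. -212.   85.]
 [ 505. -187.   86.]
 [ 505. -200.   87.]
 [ 502. -189.   85.]
 [ 500. -206.   86.]
 [ 496. -187.   86.]
 [ 497. -192.   84.]
 [ 455. -173.   87.]
 [ 455. -176.   86.]
 [ 455. -178.   91.]
 [ 455. -184.   88.]
 [ 455. -186.   90.]
 [ 452. -170.   87.]
 [ 452. -173.   89.]
 [ 449. -170.   90.]
 [ 449. -173.   89.]
 [ 447. -170.   89.]
 [ 447. -173.   89.]]
plate [ 397.62901917 -263.52761217    4.03633644] [600.41159527 -64.27942123  15.83714619] [[ 439.02842102 -227.59111385    4.31287864]
 [ 568.42463256 -127.25929738   14.62747134]]
side red [ 504.61264227 -110.04764643   96.69678672] [ 470.28418066 -154.95731931   80.72499481] [ 562.49714259 1498.4233577   965.93634319]
[ 30.77917667 464.91628794]
```

View pics/crop.png

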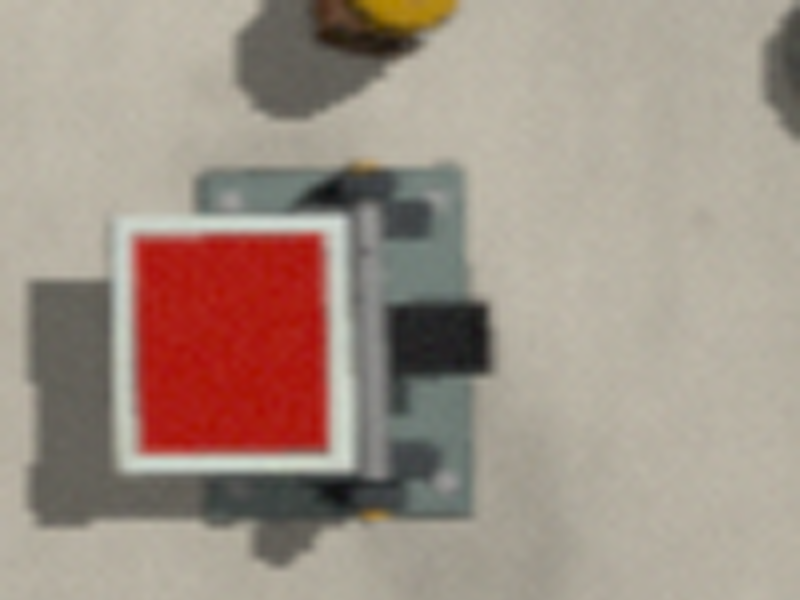

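The yellow jar stands behind the right marker. Its pivot is at about (503,-175,80), the tail tip is at y≈-218, and the paddle is near 0. I'll go there with the fingers shut and the closing line along x.

The rows are not in the units I measure in: shifts go in shares of 0.75 m and turns go in shares of pi rad. I convert before sending: -0.585 m is -0.78, -0.543 m is -0.724, 1.106 rad is 0.3521.

Call:
{"method": "move_arm", "body": {"motion": [[0, 0, 0.3521, -0.724, -0.78, 0, 0], [0, 0, 0.3521, -0.724, -0.78, 0, 0], [0, 0, 0.3521, -0.724, -0.78, 0, 0], [0, 0, 0.3521, -0.724, -0.78, 0, 0], [0, 0, 0.3521, -0.724, -0.78, 0, 0], [0, 0, 0.3521, -0.724, -0.78, 0, 0], [0, 0, 0.3521, -0.724, -0.78, 0, 0], [0, 0, 0.3521, -0.724, -0.78, 0, 0]]}}

```text
clock: 1.1
eef_pos: [420.1, 76.7, 209.5]
tcp_rot: [3.141, -0.0, 1.571]
contact_force: [0.3, 0.6, 0.1]
opening: -0.001
grasp_force: 0.0
```

Scaled: -0.285 m is -0.38, 0.083 m is 0.1107.

Call:
{"method": "move_arm", "body": {"motion": [[0, 0, 0, -0.38, 0.1107, 0.0667, 0], [0, 0, 0, -0.38, 0.1107, 0.0667, 0], [0, 0, 0, -0.38, 0.1107, 0.0667, 0], [0, 0, 0, -0.38, 0.1107, 0.0667, 0], [0, 0, 0, -0.38, 0.1107, 0.0667, 0], [0, 0, 0, -0.38, 0.1107, 0.0667, 0], [0, 0, 0, -0.38, 0.1107, 0.0667, 0], [0, 0, 0, -0.38, 0.1107, 0.0667, 0]]}}

```text
clock: 2.1
eef_pos: [502.7, -205.3, 159.5]
tcp_rot: [-3.141, -0.0, 1.572]
contact_force: [0.1, 0.4, 0.9]
opening: 0.004
grasp_force: 0.0
```

Run:
```python
from h import *
snap("b");s=sensors.sense();print(s["eef_pos"],s["tcp_rot"],s["contact_force"])
t=cv2.imread("pics/b_top.png")[150:260,230:380];u=cv2.imread("pics/b_side.png")[110:220,200:350]
cv2.imwrite("pics/bb.png",np.hstack([cv2.resize(x,(400,293),interpolation=3) for x in(t,u)]))
```

```text
[ 502.89722189 -205.34538658  159.68300115] [3.14136242e+00 1.07205528e-05 1.57215652e+00] [ 0.0567714   0.20587428 -0.02857531]
```

View pics/bb.png

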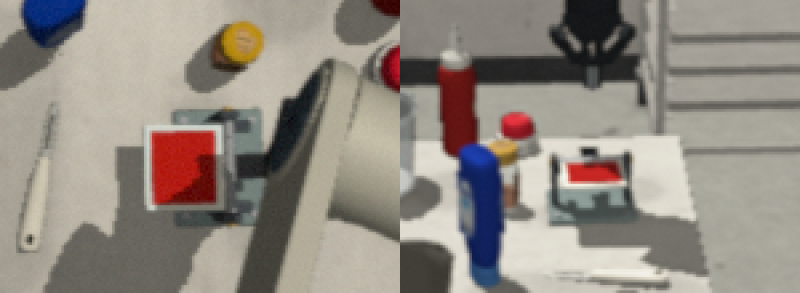

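The closed fingers hang above the tail, at (595,80) in the right crop, and line up with the marker. Next I press the tail down.

Scaled: 0.102 m is 0.136, -0.002 m is -0.0027.

Call:
{"method": "move_arm", "body": {"motion": [[0, 0, 0, -0.0027, 0, 0.0533, 0], [0, 0, 0, -0.0027, 0, 0.0933, 0], [0, 0, 0, -0.0027, 0, 0.1027, 0], [0, 0, 0, -0.0027, 0, 0.1107, 0], [0, 0, 0, -0.0027, 0, 0.1187, 0], [0, 0, 0, -0.0027, 0, 0.1267, 0], [0, 0, 0, -0.0027, 0, 0.136, 0], [0, 0, 0, -0.0027, 0, 0.136, 0]]}}

```text
clock: 3.2
eef_pos: [503.0, -208.4, 57.1]
tcp_rot: [-3.141, -0.0, 1.571]
contact_force: [0.4, 0.7, -0.6]
opening: -0.0
grasp_force: 0.0
```

Scaled: -0.155 m is -0.2067, -0.12 m is -0.16.

Call:
{"method": "move_arm", "body": {"motion": [[0, 0, 0, 0, 0, -0.08, 0], [0, 0, 0, 0, 0, -0.16, 0], [0, 0, 0, 0, 0, -0.2067, 0], [0, 0, 0, 0, 0, -0.2067, 0]]}}

```text
clock: 3.7
eef_pos: [504.6, -209.1, 215.6]
tcp_rot: [3.136, 0.002, 1.571]
contact_force: [-0.3, 0.1, -0.0]
opening: -0.006
grasp_force: 0.0
```

Run:
```python
from h import *
snap("c");s=sensors.sense();print(s["eef_pos"],s["tcp_rot"],s["contact_force"])
t=cv2.imread("pics/c_top.png")[150:260,230:380];u=cv2.imread("pics/c_side.png")[110:220,200:350]
cv2.imwrite("pics/cc.png",np.hstack([cv2.resize(x,(400,293),interpolation=3) for x in(t,u)]))
d=np.load("c_side.npy");b=cv2.imread("pics/c_side.png").astype(int)[140:200,255:300];V,U=np.mgrid[140:200,255:300];p=P("side",d,U,V)
m=(b[...,2]>130)&(b[...,1]<60)&(p[...,1]>-170)&(p[...,1]<-50)&(d[140:200,255:300]>0);q=p[m];print(q.mean(0),np.polyfit(q[:,1],q[:,2],1),np.percentile(q,[5,95],axis=0))
```

```text
[ 502.67921778 -208.25463879  212.22528617] [ 3.14154143e+00 -6.49412998e-06  1.57073239e+00] [ 0.08830688 -0.21740621 -0.98839635]
[ 506.62487399 -124.77932512   95.45388731] [  0.21727199 122.56493972] [[ 478.75936852 -141.75340466   91.67732101]
 [ 532.64548024 -110.86246741  100.31874321]]
```

View pics/cc.png

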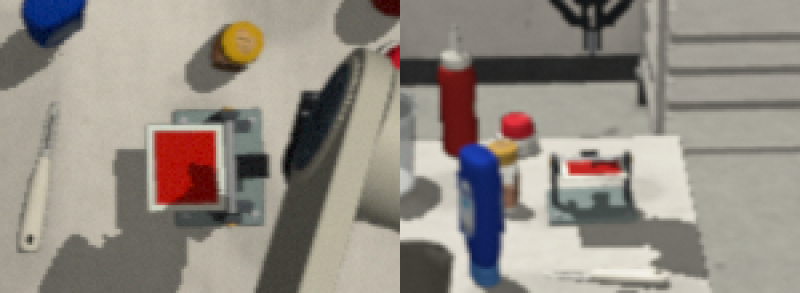

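The tail seems to have slipped past the tip and been dragged back, because the paddle is only about 0.2 rad up. I'll press nearer the pivot and look while I'm holding it.

Scaled: 0.15 m is 0.2, 0.008 m is 0.0107.

Call:
{"method": "move_arm", "body": {"motion": [[0, 0, 0, 0.0107, 0, 0.08, 0], [0, 0, 0, 0.0107, 0, 0.1533, 0], [0, 0, 0, 0.0107, 0, 0.1693, 0], [0, 0, 0, 0.0107, 0, 0.1773, 0], [0, 0, 0, 0.0107, 0, 0.1853, 0], [0, 0, 0, 0.0107, 0, 0.1933, 0], [0, 0, 0, 0.0107, 0, 0.2, 0], [0, 0, 0, 0.0107, 0, 0.2, 0]]}}

```text
clock: 4.8
eef_pos: [502.9, -200.3, 62.4]
tcp_rot: [-3.141, -0.0, 1.571]
contact_force: [-0.7, 0.3, 0.1]
opening: -0.002
grasp_force: 0.0
```

Run:
```python
from h import *
snap("d");s=sensors.sense();print(s["eef_pos"],s["tcp_rot"],s["contact_force"])
t=cv2.imread("pics/d_top.png")[150:260,230:380];u=cv2.imread("pics/d_side.png")[110:220,200:350]
cv2.imwrite("pics/dd.png",np.hstack([cv2.resize(x,(400,293),interpolation=3) for x in(t,u)]))
```

```text
[ 503.07879202 -200.41255211   62.61179072] [3.14131955e+00 1.20220510e-04 1.57082824e+00] [-0.83578137 -0.98817702  0.88734176]
```

View pics/dd.png

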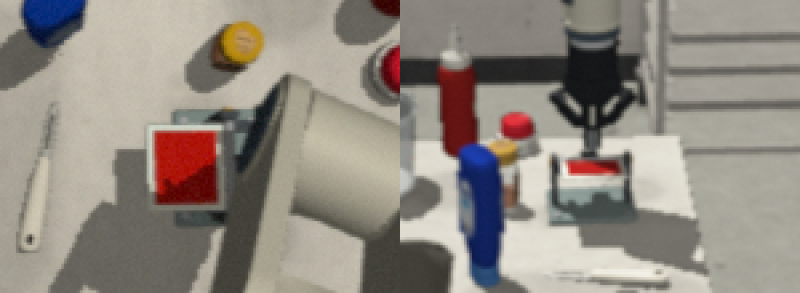

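Run:
```python
from h import *
d=np.load("c_side.npy")
T=np.linalg.inv(np.array(camera_params("side")["world_from_camera"]));K=np.array(camera_params("side")["camera_matrix"])
def pr(p): x=K@(T@[*p,1])[:3];return (x[:2]/x[2]).round(1)
print("TCP px",pr((503,-208,212)), "crop px",(pr((503,-208,212))-[200,110])*[400/150,293/110])
for v in range(115,135):
  U=np.arange(262,282);p=P("side",d,U,np.full(20,v));m=(p[:,1]>-330)&(p[:,1]<0)
  if m.any():print(v,m.sum(),p[m].mean(0).round(0),U[m].min(),U[m].max())
for t in"acd":
  d=np.load(t+"_side.npy");b=cv2.imread(f"pics/{t}_side.png").astype(int)[140:200,255:300];V,U=np.mgrid[140:200,255:300];p=P("side",d,U,V)
  m=(b[...,2]>130)&(b[...,1]<60)&(p[...,1]>-170)&(p[...,1]<-50)&(d[140:200,255:300]>0)&(p[...,0]<540);q=p[m]
  c=np.median(q,0);u,s,w=np.linalg.svd(q-q.mean(0));print(t,len(q),c,"normal",w[2],"V",V[m].min(),V[m].max())
  for v in (V[m].min(),V[m].max()): print(p[(V==v)&m].mean(0))
```

```text
TCP px [271.4 135.5] crop px [190.4         67.92272727]
115 17 [ 502. -198.  299.] 262 281
116 19 [ 503. -199.  294.] 262 281
117 19 [ 503. -199.  291.] 262 281
118 17 [ 503. -197.  287.] 263 280
119 16 [ 501. -197.  283.] 264 280
120 9 [ 501. -199.  278.] 268 276
121 7 [ 501. -199.  275.] 269 275
122 7 [ 501. -199.  270.] 269 275
123 7 [ 501. -200.  266.] 269 275
124 7 [ 501. -200.  262.] 269 275
125 7 [ 501. -200.  258.] 269 275
126 7 [ 501. -199.  254.] 269 275
127 7 [ 501. -199.  250.] 269 275
128 7 [ 501. -200.  246.] 269 275
129 3 [ 501. -197.  243.] 271 273
130 3 [ 501. -197.  239.] 271 273
a 99 [ 504.02934233 -126.4341662    88.11526301] normal [-0.00692274 -0.07889025  0.99685927] V 172 177
[ 503.06552779 -146.9143544    87.30056972]
[ 510.25304922 -103.55577307   89.34917067]
c 48 [ 507.44850379 -123.01154669   95.64288941] normal [ 0.02105706 -0.21068612  0.97732695] V 171 174
[ 508.78469774 -146.75221186   91.84190412]
[ 511.80357977 -112.92105582   97.10782226]
d 49 [ 511.80076468 -123.40149323   95.70298588] normal [-0.00895201  0.18910655 -0.98191577] V 171 174
[ 518.34532344 -147.71851902   91.53909865]
[ 507.07885267 -112.29398704   97.34158235]
```

The depth data puts the visible fingertip about 21 mm above the reported TCP, which fits the small 0.2 rad rotation. I'll press correspondingly deeper.

Scaled: 0.022 m is 0.0293, -0.006 m is -0.008.

Call:
{"method": "move_arm", "body": {"motion": [[0, 0, 0, -0.008, 0, 0, 0], [0, 0, 0, -0.008, 0, 0.0053, 0], [0, 0, 0, -0.008, 0, 0.0107, 0], [0, 0, 0, -0.008, 0, 0.016, 0], [0, 0, 0, -0.008, 0, 0.0213, 0], [0, 0, 0, -0.008, 0, 0.0267, 0], [0, 0, 0, -0.008, 0, 0.0293, 0], [0, 0, 0, -0.008, 0, 0.0293, 0]]}}

```text
clock: 5.9
eef_pos: [502.8, -206.3, 40.1]
tcp_rot: [-3.141, -0.0, 1.571]
contact_force: [0.1, -1.3, 0.4]
opening: -0.001
grasp_force: 0.3
```

```bash
cat >> h.py <<'E'
def look(t):
  snap(t);s=sensors.sense();print(s["eef_pos"],s["contact_force"])
  a=cv2.imread(f"pics/{t}_top.png")[150:260,230:380];u=cv2.imread(f"pics/{t}_side.png")[110:220,200:350]
  cv2.imwrite(f"pics/{t}{t}.png",np.hstack([cv2.resize(x,(400,293),interpolation=3) for x in(a,u)]))
  d=np.load(t+"_side.npy");b=cv2.imread(f"pics/{t}_side.png").astype(int)[140:200,255:300];V,U=np.mgrid[140:200,255:300];p=P("side",d,U,V)
  m=(p[...,1]>-240)&(p[...,1]<-60)&(p[...,2]>70)&(p[...,0]<538)&(p[...,0]>468)&(d[140:200,255:300]>0)&((b.max(-1)>120)); q=p[m]
  for v in np.unique(V[m]): print(v,p[m&(V==v)].mean(0).round(0),b[m[:,:]&(V==v)].mean(0).round(0))
E
python3 - <<'E'
from h import *
look("e")
E
```

```text
[ 502.74286675 -206.30804404   40.1989629 ] [ 0.32211024  0.17116386 -0.0938133 ]
153 [ 536. -215.  135.] [112. 119. 121.]
160 [ 503. -161.  132.] [129. 138. 138.]
161 [ 504. -120.  148.] [160. 174. 172.]
162 [ 515. -123.  143.] [124. 144. 130.]
170 [ 477. -171.   83.] [118. 124. 122.]
171 [ 523. -172.   79.] [136. 142. 144.]
```

The edge is at z 148, so the paddle is about 51° up. Next I retract and go round to the +y side.

Scaled: -0.17 m is -0.2267, -0.16 m is -0.2133.

Call:
{"method": "move_arm", "body": {"motion": [[0, 0, 0, 0, 0, -0.02, 0], [0, 0, 0, 0, 0, -0.0533, 0], [0, 0, 0, 0, 0, -0.1333, 0], [0, 0, 0, 0, 0, -0.2133, 0], [0, 0, 0, 0.08, 0, -0.2267, 0], [0, 0, 0, 0.1627, 0, -0.2267, 0], [0, 0, 0, 0.168, 0, -0.16, 0], [0, 0, 0, 0.168, 0, -0.0987, 0]]}}

```text
clock: 7.0
eef_pos: [503.5, -79.2, 114.9]
tcp_rot: [3.139, 0.0, 1.573]
contact_force: [0.2, -0.3, 0.5]
opening: 0.001
grasp_force: 0.0
```

Run:
```python
from h import *
look("f")
```

```text
[499.58897693 -79.37779836 111.51884014] [-0.34205791 -0.36337932  0.279898  ]
153 [527. -88. 197.] [114. 123. 123.]
160 [490. -70. 177.] [129. 139. 139.]
161 [ 511. -120.  148.] [157. 170. 169.]
162 [ 528. -120.  144.] [134. 150. 142.]
170 [ 475. -171.   83.] [121. 125. 124.]
171 [ 523. -176.   77.] [135. 140. 143.]
```

View pics/ff.png

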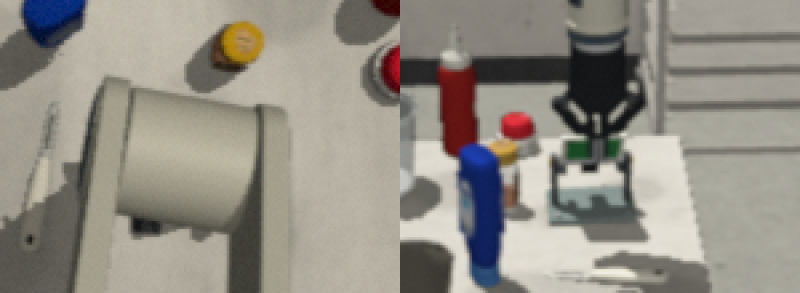

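The raised paddle at (593,150) holds, with its green underside visible and the finger on its +y side. I push it over now.

Scaled: -0.135 m is -0.18, -0.118 m is -0.1573.

Call:
{"method": "move_arm", "body": {"motion": [[0, 0, 0, -0.0267, 0, 0, 0], [0, 0, 0, -0.0467, 0, 0, 0], [0, 0, 0, -0.0667, 0, 0, 0], [0, 0, 0, -0.0893, 0, 0, 0], [0, 0, 0, -0.112, 0, 0, 0], [0, 0, 0, -0.1347, 0, 0, 0], [0, 0, 0, -0.1573, 0, 0, 0], [0, 0, 0, -0.18, 0, 0, 0]]}}

```text
clock: 8.1
eef_pos: [502.8, -216.5, 114.3]
tcp_rot: [-3.141, -0.0, 1.571]
contact_force: [0.4, 0.3, 0.6]
opening: -0.003
grasp_force: 0.2
```

Scaled: 0.05 m is 0.0667, 0.047 m is 0.0627.

Call:
{"method": "move_arm", "body": {"motion": [[0, 0, 0, -0.0133, 0, 0.0107, 0], [0, 0, 0, -0.02, 0, 0.024, 0], [0, 0, 0, -0.02, 0, 0.0373, 0], [0, 0, 0, -0.02, 0, 0.048, 0], [0, 0, 0, -0.02, 0, 0.056, 0], [0, 0, 0, -0.02, 0, 0.0627, 0], [0, 0, 0, -0.02, 0, 0.0667, 0], [0, 0, 0, -0.02, 0, 0.0667, 0]]}}

```text
clock: 9.1
eef_pos: [502.8, -230.2, 64.2]
tcp_rot: [-3.141, -0.0, 1.571]
contact_force: [0.8, 1.0, 0.0]
opening: -0.003
grasp_force: 0.0
```

Run:
```python
from h import *
look("g")
```

```text
[ 503.04004201 -230.35699487   64.52834055] [ 0.38152296  0.20382313 -0.83735983]
160 [ 488. -231.   96.] [ 61. 121.  45.]
161 [ 488. -236.   89.] [104. 176.  90.]
162 [ 505. -232.   87.] [ 90. 159.  74.]
163 [ 516. -225.   86.] [ 91. 155.  78.]
164 [ 469. -216.   86.] [103. 124. 108.]
167 [ 519. -193.   85.] [120. 154. 121.]
168 [ 515. -189.   83.] [176. 189. 184.]
169 [ 519. -176.   85.] [180. 184. 184.]
170 [ 529. -170.   84.] [144. 144. 144.]
171 [ 529. -170.   80.] [137. 141. 143.]
172 [ 491. -168.   76.] [138. 145. 148.]
173 [ 492. -147.   83.] [144. 153. 156.]
174 [ 492. -140.   82.] [134. 143. 147.]
175 [ 492. -138.   79.] [141. 151. 154.]
```

View pics/gg.png

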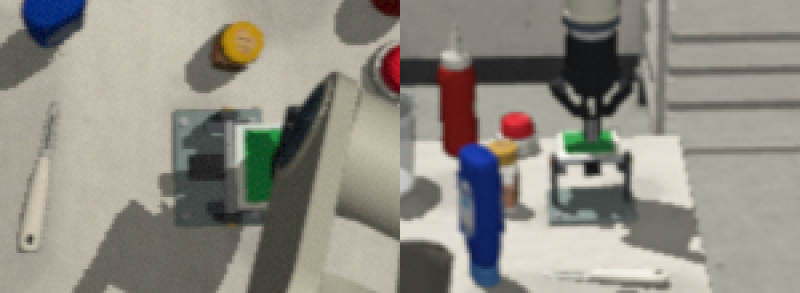

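The paddle shows green up and is nearly level. I'll press it against its stop near the free edge until the force shows.

Scaled: -0.015 m is -0.02, -0.01 m is -0.0133.

Call:
{"method": "move_arm", "body": {"motion": [[0, 0, 0, 0, 0, -0.02, 0], [0, 0, 0, -0.02, 0, -0.0133, 0], [0, 0, 0, -0.02, 0, -0.0027, 0], [0, 0, 0, -0.02, 0, 0.0013, 0], [0, 0, 0, -0.02, 0, 0.0027, 0], [0, 0, 0, -0.02, 0, 0.004, 0], [0, 0, 0, -0.02, 0, 0.0053, 0], [0, 0, 0, -0.02, 0, 0.0053, 0]]}}

```text
clock: 10.2
eef_pos: [502.5, -245.5, 61.8]
tcp_rot: [-3.141, 0.0, 1.571]
contact_force: [-7.9, 1.2, 23.8]
opening: -0.002
grasp_force: 11.5
```

It's at the stop, with 24 N at the fingertip. I retract and check.

Scaled: 0.24 m is 0.32, -0.18 m is -0.24.

Call:
{"method": "move_arm", "body": {"motion": [[0, 0, 0, 0, 0, -0.0133, 0], [0, 0, 0, 0, 0, -0.0533, 0], [0, 0, 0, 0, 0, -0.1333, 0], [0, 0, 0, 0, 0, -0.2133, 0], [0, 0, 0, 0.08, -0.08, -0.24, 0], [0, 0, 0, 0.16, -0.12, -0.24, 0], [0, 0, 0, 0.24, -0.16, -0.24, 0], [0, 0, 0, 0.32, -0.1867, -0.24, 0]]}}

```text
clock: 11.2
eef_pos: [373.6, -34.5, 240.2]
tcp_rot: [3.141, -0.0, 1.57]
contact_force: [1.8, 0.6, 0.5]
opening: 0.002
grasp_force: 0.0
```

Scaled: 0.24 m is 0.32, 0.18 m is 0.24.

Call:
{"method": "move_arm", "body": {"motion": [[0, 0, 0, 0.08, 0, 0, 0], [0, 0, 0, 0.16, 0, 0, 0], [0, 0, 0, 0.24, 0, 0, 0], [0, 0, 0, 0.32, 0, 0, 0], [0, 0, 0, 0.32, 0, 0, 0]]}}

```text
clock: 11.82
eef_pos: [374.5, 207.8, 240.0]
tcp_rot: [-3.141, -0.001, 1.576]
contact_force: [-0.9, -0.8, 0.4]
opening: 0.001
grasp_force: 0.0
```

Run:
```python
from h import *
look("k")
d=np.load("k_top.npy");im=cv2.imread("pics/k_top.png").astype(int)
V,U=np.mgrid[180:250,270:360];p=P("top",d,U,V);b=im[180:250,270:360]
g=(b[...,1]>90)&(b[...,2]<60)&(b[...,0]<90)&(p[...,2]>60);q=p[g];c=q.mean(0)
print(len(q),c,np.linalg.lstsq(np.c_[q[:,:2]-c[:2],np.ones(len(q))],q[:,2],rcond=None)[0])
cv2.imwrite("pics/kt.png",cv2.resize(cv2.imread("pics/k_top.png"),(800,600)))
```

```text
[374.4219608  204.36917751 239.75130347] [-0.29610699 -0.46263827 -0.40804333]
161 [ 498. -237.   89.] [ 83. 168.  60.]
162 [ 504. -235.   85.] [ 87. 170.  66.]
163 [ 502. -227.   85.] [ 93. 173.  73.]
164 [ 502. -219.   84.] [ 90. 172.  70.]
165 [ 503. -209.   85.] [ 88. 171.  67.]
166 [ 503. -201.   85.] [ 92. 169.  74.]
167 [ 503. -194.   84.] [139. 182. 137.]
168 [ 504. -184.   85.] [197. 209. 204.]
169 [ 504. -174.   86.] [177. 181. 181.]
170 [ 504. -174.   82.] [135. 136. 136.]
171 [ 529. -173.   79.] [136. 140. 142.]
172 [ 491. -154.   83.] [135. 143. 146.]
173 [ 492. -143.   85.] [136. 144. 148.]
174 [ 492. -139.   83.] [117. 124. 127.]
175 [ 504. -134.   81.] [134. 142. 146.]
570 [ 506.53983771 -226.53269848   87.68695253] [-0.12165466  1.83206294 87.68695253]
```

View pics/kt.png

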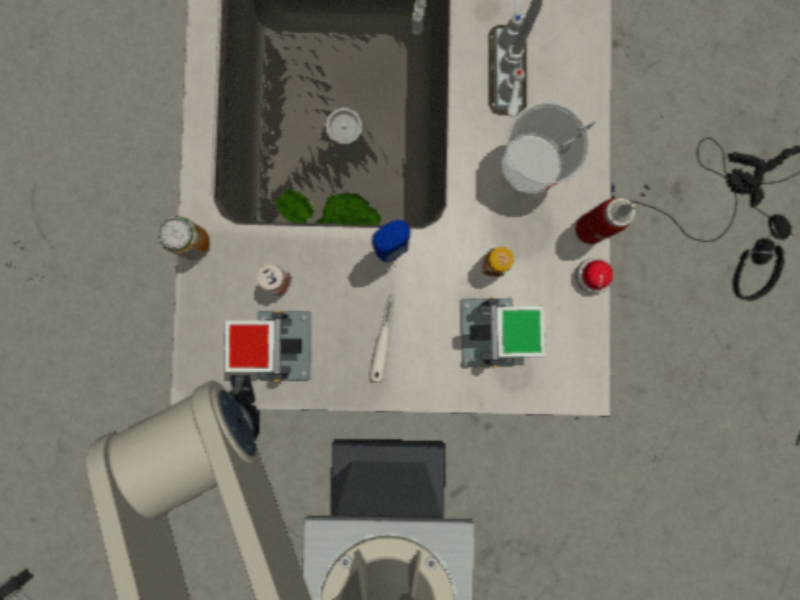

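The right paddle lies flat with green up at (520,331), its face 84–85 mm high along its length. The left paddle is still red at (250,346), and the jars and other things are where they were.

```bash
python3 -c "
from rig import order
print(order.sign_off())"
```

```text
the job is handed in; nothing more can be done
None
```

The marker in front of the yellow-lidded jar is flipped fully over to green, the other jar's paddle still shows red, no other object appears to have moved, and the job is handed in.

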